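# Hold the reflector flap at its balance point for a dish exposure

### The arm

A 6-joint arm with a two-finger parallel gripper is mounted at the origin on the work surface. World frame = base frame: x ahead of the robot, y to its left, z up, the work surface at z = 0. Lengths are in m, angles in rad, forces in N, time in s.
With the tool pointing down it reaches from about 0.375 to 0.975 m from the base axis. Payload 3.8 kg.
Tool frame: the origin (TCP) lies between the finger pads; the fingertips stand 22 mm ahead of it and the grasp point (between the pads) lies 3 mm ahead of it (bot.finger_overhang is the distance from the TCP to the fingertips, in m); x points along the fingers, y is the direction in which the jaws open and shut, and the axes are right-handed (so a half turn about x gives the same grasp; the last joint's range is limited). The gripper opens to 85 mm and grips with 20 to 120 N. Pads are 22 mm wide; open, the fingers measure 114 mm over their backs; the gripper's body (76 mm by 85 mm) begins 54 mm behind the grasp point. The pads swing forward as they close: fully open they stand 13 mm farther back than shut.
Start: joints at [-1.318, 0.264, 1.604, -0, 1.274, -0.037], TCP at [0.193, -0.647, 0.253] pointing down, gripper open.
Joint ranges: [-2.63, 2.63], [-0.94, 2.18], [0.31, 2.57], [-1.31, 4.45], [0, 2.66], [-2.55, 2.55]. Speed limits (rad/s): [2.57, 2.57, 3.14, 3.14, 3.14, 3.14].

### API

Orientations are given as a rotation vector (axis times angle).
In Python, from workcell import bot gives the robot as it stands. The module is installed in compiled form; this text tells all that it offers.
- The arm moves only by the tool arm_command, never from a script. Its argument "series" is a list that holds one entry, the list of rows, each a list of 7 numbers: the turn, a rotation vector about the tool's x, y, z in rad, then the shift along the tool's x, y, z in cm, then the opening, from 0 (shut) to 1 (fully open). In form: [[[rx, ry, rz, x, y, z, grip], ...]]. A call has 1 to 10 rows; each row shifts and turns the pose as measured when the row begins, along the tool's axes as they then stand; what a row does not reach is not made up. A row lasts 1/10 s, in which the tool goes at most 50 mm and 8.59 degrees, less where a joint would pass 70% of its speed; a pose out of reach is approached as far as the arm can. A call is refused whole if a number of a shift passes 5 or a number of a turn 0.15, either way. A call with a gripper value outside its range is refused whole. The fingers move at their own pace and stop on an object; "newtons" is the grip in N (left out, the last holds). Time passes only in rows, so rows that do not move let the fingers close. It gives the time, the measured TCP pose, the force and the opening at its end, in the units of the state.
- bot.read_state(): the state, without advancing time (a new reading comes with each control period).
- bot.read_camera(name): name is "scene" or "top" or "wrist"; returns (picture, depth): 480x640x3 uint8, blue, green, red; 480x640 float32, m along the optical axis (not along the pixel's ray), 0 where there is no reading.
- bot.camera_info(name): a dict with "K" (3x3 intrinsics, pixels), "extrinsics" (4x4, takes a point from camera to world coordinates). Camera axes: x right, y down, z forward; pixel columns grow to the right and rows downward; lengths in m; the calibration is good to about 2 mm. A picture is of the moment at which its call begins: read the wrist's pose just before it. camera_info takes no time and is no camera call; for the wrist camera it gives the pose at the moment of the call.
- bot.finish_job(): hands the job in, once; it reports no verdict.
The state is a dict: "time": time; "q": joint angles; "joint_vel": joint speeds; "joint_torque": joint torques, N m; "tool_pos": TCP position; "tcp_rot": TCP orientation; "wrist_force": force on the tool from outside, world axes, zero at the start; "torque": the same for the moment, N m; "width": opening from 0.0 (shut) to 1.0 (fully open).
Only numpy, scipy, OpenCV 4.12 (cv2) and the standard library are available. Lean on these libraries where they do the work, as an engineer would, in place of code of your own. Each camera call takes 0.05 s, during which the arm holds its last target.

### The job

Get the imaging box ready for an exposure of the dish inside it: draw the shutter slide out by its blue knob until its white pointer lines up with the red mark, and leave it there. Then lift the box's black reflector flap by its orange wire handle until it stands upright at its balance point, raising it smoothly and never letting it tip over the far side, and finish while still holding it there at rest. Leave the bottle, the dish on the bench and the tip box where they are.

Things in the scene. Friction and masses are not known exactly. Their poses are not given: they have to be found in the camera images.
- housing: white imaging box fixed to the bench, 160 x 180 x 72 mm (x, y, z at yaw 0), open at the top and covered by the flap; origin at the centre of its underside, +z up, -x the side that faces the robot at yaw 0, -y the side with the slide. From its -y wall a grey ledge 84 mm wide (x from -58 to +26) and 22 mm high runs 150 mm out along -y; the slide runs on it
- slide (a joint): shutter slide: 0 = fully in, grows as it is drawn out along the box's -y direction, up to 0.11 m. A light spring (20 N/m) pulls it in, but a drag brake (3 N) holds it where it is left; drawing takes about 3 to 5 N. It may start up to 10 mm out
- slide_knob (a point): centre of the upper part of the slide's upright round blue knob, 16 mm in diameter and 40 mm tall; the point lies 15 mm below the knob's top and 58 mm above the bench. With the slide in, the knob axis is 35 mm from the box's wall. The knob stands on a 36 x 28 x 10 mm carriage whose top is 33 mm above the bench
- slide_pointer (a point): tip of the white pointer on the carriage's -x side (box axes), 33 mm from the knob axis; it has the same y in the box's frame as the knob
- mark: red marker, a flat bar 22 mm long along the box's x and 4 mm wide along its y, 6 mm high, with a thicker tab at its outer end, clipped to the ledge beside the slide's path; origin at the centre of its underside, axes parallel to the box's. The pointer lines up when its tip has the same y in this frame as the origin (rel y = 0)
- flap (a joint): hinge of the flap: 0 = shut, lying level on the box; grows as its free edge rises; 1.571 rad = upright, which is the balance point (its centre of mass is then right over the hinge); beyond that it falls open to the far side, stop at 2.5. Nearly frictionless: let go anywhere else it falls
- flap_handle (a point): middle of the straight orange bar of the flap's wire handle: round, 10 mm in diameter, 120 mm long, parallel to the hinge, lying in the plane of the flap 195 mm from the hinge axis, with a 38 mm clear gap between it and the free edge of the flap. Shut, it is 77 mm above the bench and overhangs the box's -x side by 33 mm
- flap_hinge (a point): middle of the hinge axis, on the box's +x top edge, 77 mm above the bench; the axis runs along the box's y. The black flap panel, white on its underside, is 146 x 176 x 6 mm and 0.24 kg or so
- bottle: bystander: amber bottle with blue cap, 56 mm diameter, 130 mm tall, origin at the centre of its foot
- dish: bystander: closed clear culture dish, 92 mm diameter, 18 mm tall, origin at the centre of its underside
- tipbox: bystander: green pipette tip box with clear cover, 77 x 112 x 47 mm, origin at the centre of its underside

How it is judged:
On the way:
1. the slide is drawn out so that its pointer is at the red mark, with the flap still down (y of slide_pointer in the frame of mark between -0.005 and 0.005 m and value of joint flap below 0.2 rad), for 0.3 s.
At the end, for the whole second after the job is handed in: The slide's pointer is within 5 mm of the red mark along the slide, the flap stands within 0.09 rad (5 degrees) of upright (joint 1.571), still to 0.08 rad/s, and the fingers hold it (contact force over 0.5 N) (y of slide_pointer in the frame of mark between -0.005 and 0.005 m and value of joint flap between 1.481 and 1.661 rad and velocity of joint flap between -0.08 and 0.08 rad/s and contact force between the fingers and flap above 0.5 N); the arm keeps its last pose, push and grip.
It fails at once if the flap tips over the far side (joint above 1.92, 20 degrees past upright) (value of joint flap above 1.92 rad).
It fails at once if the flap is flung or dropped (faster than 2.5 rad/s) (velocity of joint flap above 2.5 rad/s or velocity of joint flap below -2.5 rad/s).
It fails at once if a bystander is pushed more than 25 mm or tipped (distance of any of bottle, dish, tipbox from where it was at the start of the episode above 0.025 m or angle between any of bottle, dish, tipbox's own z axis and vertical above 0.5 rad).
It also fails if it takes over 58 s, if anything falls off the work surface, if the arm or the gripper's body presses on something with over 40 N, if the wrist force passes 120 N, or if a joint passes its speed limit or range.

## Working session

There is one attempt and no reset: what is moved stays moved. The work goes in short steps, Python scripts to look and compute and a tool call to move; the robot and the scene stay as the last step left them, time stands still between calls to the robot, and variables do not carry over. Pictures are saved under pics/ and viewed, and the job is handed in when it is done.

Besides the shell and the picture viewer there is one more tool, called after "Emit:" by a JSON object that holds its "name" and its "arguments". arm_command: Moves the arm, as the interface text tells. Its arguments: {"type":"object","properties":{"series":{"type":"array"},"newtons":{"type":"number"}},"required":["series"]}

```bash
mkdir -p pics; python3 - <<'E'
from workcell import bot
import cv2,numpy as np
s=bot.read_state();print(s)
for n in ["scene","top"]:
    im,d=bot.read_camera(n);cv2.imwrite(f"pics/{n}0.png",im);np.savez(f"{n}0.npz",im=im,d=d,**bot.camera_info(n))
    print(n,bot.camera_info(n))
E
```

```text
{'time': 0.0, 'q': array([-1.31786635e+00,  2.64772514e-01,  1.60537889e+00,  7.34693063e-06,
        1.27371056e+00, -3.69213263e-02]), 'joint_vel': array([ 9.80729469e-04, -1.70779665e-04, -8.03774369e-04, -1.67169763e-06,
       -2.63527950e-04,  6.96345045e-04]), 'joint_torque': array([-2.49815574e-03, -5.15117812e+01, -3.67316043e+01, -3.46101087e-04,
        1.28512413e-02,  3.02990725e-05]), 'tool_pos': array([ 0.19273603, -0.64618117,  0.2519463 ]), 'tcp_rot': array([ 2.06650923,  0.30399557, -2.06700557]), 'wrist_force': array([-0.5502535 ,  0.52475185,  0.14662824]), 'torque': array([0.01456687, 0.0051363 , 0.01535588]), 'width': 1.0008328657960157}
scene {'K': array([[466.2833984 ,   0.        , 320.00323124],
       [  0.        , 466.2833984 , 245.32187404],
       [  0.        ,   0.        ,   1.        ]]), 'extrinsics': array([[-0.5230077 ,  0.61076618, -0.59449779,  1.1375995 ],
       [ 0.85230973,  0.37933321, -0.36010336,  0.41625574],
       [ 0.0055738 , -0.69503308, -0.71895615,  0.72293103],
       [ 0.        ,  0.        ,  0.        ,  1.        ]])}
top {'K': array([[538.06974356,   0.        , 326.68894777],
       [  0.        , 538.06974356, 240.64164595],
       [  0.        ,   0.        ,   1.        ]]), 'extrinsics': array([[-0.02566056, -0.99851714,  0.04801093,  0.56474427],
       [-0.99966778,  0.02551452, -0.00365232,  0.0888151 ],
       [ 0.00242193, -0.0480887 , -0.99884013,  0.89943027],
       [ 0.        ,  0.        ,  0.        ,  1.        ]])}
```

View pics/scene0.png

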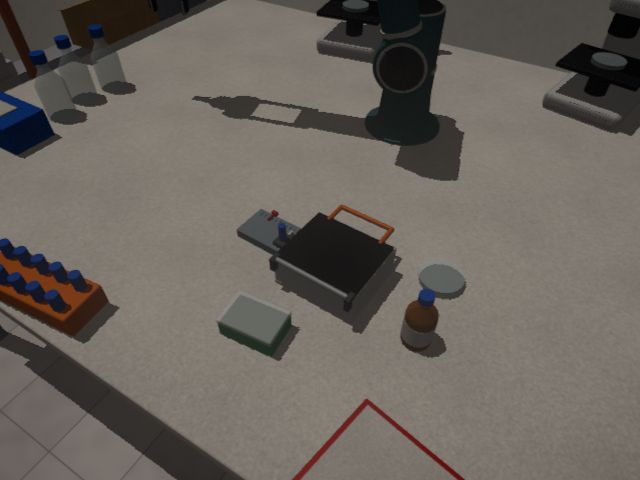

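View pics/top0.png

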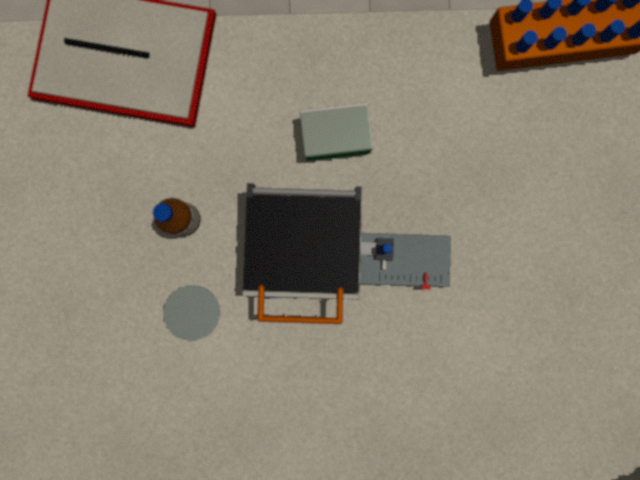

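The top view shows the box at about (303,243), the orange bar on row 320, the knob at (384,249), the pointer at (383,265) and the mark at (426,281). Next I'll measure these.

```bash
cat > h.py <<'E'
import numpy as np,cv2
from scipy.spatial.transform import Rotation as R
def ray(K,E,u,v,z):
    d=E[:3,:3]@np.array([(u-K[0,2])/K[0,0],(v-K[1,2])/K[1,1],1]);o=E[:3,3]
    return o+d*(z-o[2])/d[2]
def cent(m):
    n,l,s,c=cv2.connectedComponentsWithStats(m.astype(np.uint8));return [(tuple(np.round(c[i],2)),s[i].tolist()) for i in range(1,n) if s[i][4]>3]
E
python3 - <<'E'
from h import *
f=np.load("top0.npz");im=f['im'];K=f['K'];E=f['extrinsics']
hsv=cv2.cvtColor(im,cv2.COLOR_BGR2HSV);H,S,V=cv2.split(hsv)
roi=np.zeros(H.shape,bool);roi[180:335,230:460]=1
red=roi&((H<4)|(H>172))&(S>120)&(V>60)
org=roi&(H>=5)&(H<20)&(S>150)&(V>60)
blu=roi&(H>100)&(H<130)&(S>120)
for n,m in(("red",red),("org",org),("blu",blu)):print(n,cent(m))
ys,xs=np.nonzero(org&(np.indices(H.shape)[0]>=316))
for x in range(262,342,10):
    r=np.nonzero(org[:,x])[0];print(x,r.min(),r.max())
c=im[220:300,350:460];cv2.imwrite("pics/z1.png",cv2.resize(c,None,fx=7,fy=7,interpolation=cv2.INTER_CUBIC))
blk=roi&(V<45);blk[:, 362:]=0
print(cv2.minAreaRect(np.argwhere(cv2.morphologyEx(blk.astype(np.uint8),cv2.MORPH_OPEN,np.ones((9,9))))[:,::-1].astype(np.float32)))
E
```

```text
red [((np.float64(425.35), np.float64(282.04)), [421, 273, 10, 16, 71])]
org [((np.float64(299.53), np.float64(311.41)), [257, 284, 87, 40, 791])]
blu [((np.float64(385.94), np.float64(248.22)), [380, 243, 12, 11, 102])]
262 285 320
272 316 321
282 316 321
292 317 321
302 317 321
312 317 322
322 317 322
332 318 322
((300.95184326171875, 243.0894317626953), (113.43277740478516, 94.56265258789062), 1.7357046604156494)
```

View pics/z1.png

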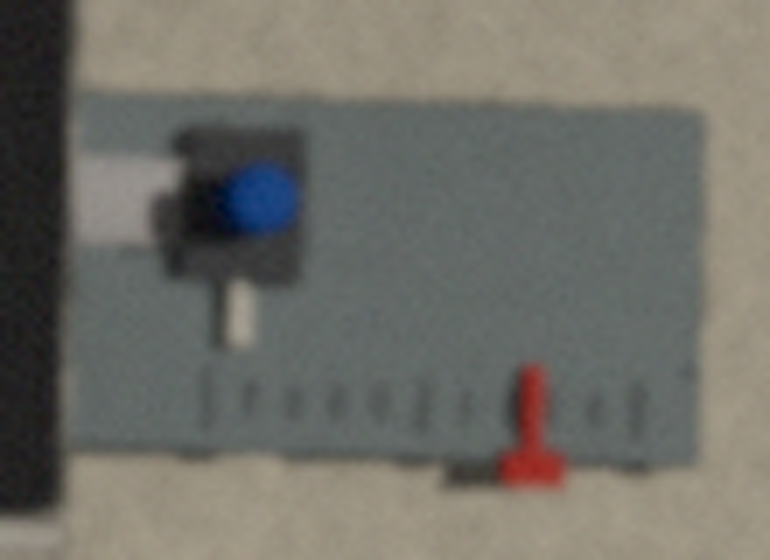

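```bash
python3 - <<'E'
from h import *
f=np.load("top0.npz");K=f['K'];E=f['extrinsics']
P=lambda u,v,z:ray(K,E,u,v,z)
a=P(272,318.5,.08);b=P(332,320,.08);print("bar",a,b,"yaw",np.arctan2(*(a-b)[:2])*-1)
print("barends",P(257.5,319,.08),P(343,320.5,.08))
e1=P(350+75/7,220+95/7,.022);e2=P(350+700/7,220+107/7,.022);e3=P(350+75/7,220+448/7,.022);e4=P(350+690/7,220+463/7,.022)
for d in(e1-e2,e3-e4):print("ledge yaw",-np.arctan2(d[0],d[1]))
print("ledge",e1,e2,e3,e4)
print("flap centre",P(300.95+.0,243.09,.08))
k=P(385.94+.3,248.22,.083);k2=P(350+262/7,220+200/7,.083);p=P(384.0,269.3,.028);m=P(426.,277.1,.028);mb=P(350+531/7,220+470/7,.028)
print("knob",k,k2,"ptr",p,"mark",m,mb)
for yaw in(0,-.02,-.03,-.04):
    y=np.array([-np.sin(yaw),np.cos(yaw)]);print(yaw,(k[:2]-m[:2])@y,(p[:2]-m[:2])@y,(p[:2]-mb[:2])@y)
f=np.load("scene0.npz");im=f['im'];c=im[190:270,220:330];cv2.imwrite("pics/z2.png",cv2.resize(c,None,fx=7,fy=7,interpolation=cv2.INTER_CUBIC))
E
```

```text
bar [0.48828997 0.17160564 0.08      ] [0.48368111 0.08086725 0.08      ] yaw -0.05074921476361979
barends [0.48810583 0.19355569 0.08      ] [0.48249752 0.0642384  0.08      ]
ledge yaw -0.04474514451228307
ledge yaw -0.050059012827164
ledge [0.61706079 0.02973469 0.022     ] [ 0.610532   -0.11607836  0.022     ] [0.53492352 0.03209307 0.022     ] [ 0.52776878 -0.11071362  0.022     ]
flap centre [0.60139888 0.12513238 0.08      ]
knob [ 0.59016044 -0.00427193  0.083     ] [ 0.58958064 -0.00606005  0.083     ] ptr [ 0.55786377 -0.00586238  0.028     ] mark [ 0.54353173 -0.07337892  0.028     ] [ 0.52735718 -0.07258897  0.028     ]
0 0.06910699094030945 0.06751653949256982 0.06672659264624607
-0.02 0.07002568216272 0.06778965838595832 0.06732333895043485
-0.03 0.07047454680230021 0.06791605612740853 0.06761162843680586
-0.04 0.07091636404592877 0.06803566231984251 0.06789315681667601
```

View pics/z2.png

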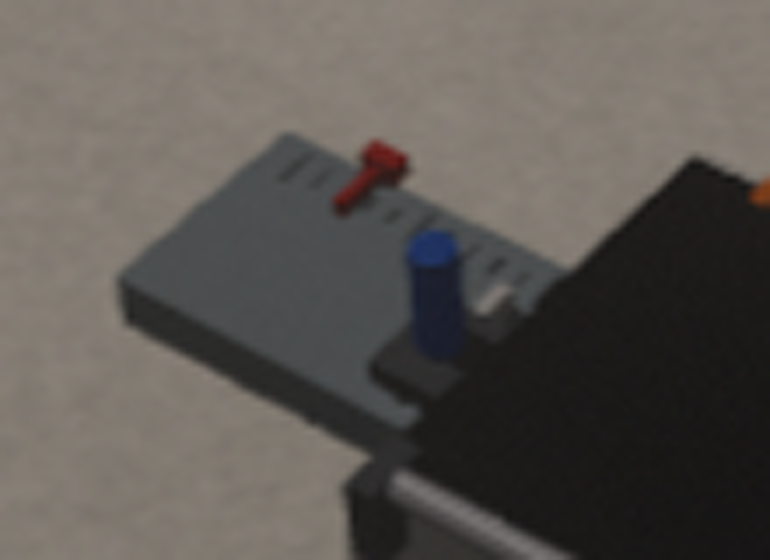

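```bash
cat >> h.py <<'E'
yaw=-.048
bx=np.array([np.cos(yaw),np.sin(yaw),0]);by=np.array([-np.sin(yaw),np.cos(yaw),0])
# tool x down, tool y = +-box x
def Rt(s): 
    x=np.array([0,0,-1.]);y=s*bx;return R.from_matrix(np.c_[x,y,np.cross(x,y)])
def rel(st,pos,s=None):
    r=R.from_rotvec(st['tcp_rot']);print("t",round(st['time'],2),"pos",st['tool_pos'].round(4),"F",st['wrist_force'].round(1),"w",round(st['width'],3))
    if s:print(" turn(tool)",(r.inv()*Rt(s)).as_rotvec().round(3))
    if pos is not None:
        print(" shift cm (tool now)",(100*r.inv().apply(np.array(pos)-st['tool_pos'])).round(2)," (tool target frame)",(100*Rt(s or 1).inv().apply(np.array(pos)-st['tool_pos'])).round(2))
E
python3 - <<'E'
from h import *
from workcell import bot
s=bot.read_state();print(R.from_rotvec(s['tcp_rot']).as_matrix().round(3),bot.finger_overhang)
for q in(1,-1):rel(s,(.591,-.007,.25),q)
f=np.load("top0.npz");print(ray(f['K'],f['extrinsics'],386.2,248.2,.071))
E
```

```text
[[-0.     0.286 -0.958]
 [ 0.002 -0.958 -0.286]
 [-1.    -0.002 -0.   ]] 0.022
t 0.1 pos [ 0.1928 -0.6463  0.2521] F [0.1 0.5 0.3] w 1.003
 turn(tool) [-1.233e+00 -1.000e-03  2.000e-03]
 shift cm (tool now) [  0.31 -49.88 -56.43]  (tool target frame) [  0.21  36.71 -65.76]
t 0.1 pos [ 0.1928 -0.6463  0.2521] F [0.1 0.5 0.3] w 1.003
 turn(tool) [1.909e+00 2.000e-03 1.000e-03]
 shift cm (tool now) [  0.31 -49.88 -56.43]  (tool target frame) [  0.21 -36.71  65.76]
[ 0.5905664  -0.00557946  0.071     ]
```

Emit:
{"name": "arm_command", "arguments": {"series": [[[-0.12,0,0,0,0,-4.9,1],[-0.12,0,0,0,0,-4.9,1],[-0.12,0,0,0,0,-4.9,1],[-0.12,0,0,0,0,-4.9,1],[-0.12,0,0,0,0,-4.9,1],[-0.12,0,0,0,0,-4.9,1],[-0.12,0,0,0,0,-4.9,1],[-0.12,0,0,0,0,-4.9,1],[-0.12,0,0,0,0,-4.9,1],[-0.12,0,0,0,0,-4.9,1]]], "newtons": 40}}

```text
time: 1.1
tool_pos: [0.5017, -0.2996, 0.2448]
tcp_rot: [1.244, 1.197, -1.243]
wrist_force: [0.8, 1.0, 0.5]
width: 1.005
```

```bash
python3 - <<'E'
from h import *
from workcell import bot
s=bot.read_state();rel(s,(.591,-.007,.2),1)
E
```

```text
t 1.1 pos [ 0.5017 -0.2996  0.2448] F [0.8 1.  0.5] w 1.005
 turn(tool) [ 0.003 -0.007  0.006]
 shift cm (tool now) [  4.64   7.64 -29.59]  (tool target frame) [  4.48   7.51 -29.65]
```

Emit:
{"name": "arm_command", "arguments": {"series": [[[0,0,0,0,1,-4.2,1],[0,0,0,0,1,-4.2,1],[0,0,0,0,1,-4.2,1],[0,0,0,0,1,-4.2,1],[0,0,0,0,1,-4.2,1],[0,0,0,0,1,-4.2,1],[0,0,0,0,1,-4.0,1],[0,0,0,0,0,0,1]]]}}

```text
time: 1.9
tool_pos: [0.5831, 0.0083, 0.2428]
tcp_rot: [1.238, 1.208, -1.239]
wrist_force: [-0.8, -1.1, -0.7]
width: 1.002
```

```bash
python3 - <<'E'
from h import *
from workcell import bot
s=bot.read_state();rel(s,(.591,-.0065,.061),1)
im,d=bot.read_camera("wrist");i=bot.camera_info("wrist");np.savez("w1.npz",im=im,d=d,**i);cv2.imwrite("pics/w1.png",im);print(i)
E
```

```text
t 1.9 pos [0.5831 0.0083 0.2428] F [-0.8 -1.1 -0.7] w 1.002
 turn(tool) [ 0.012 -0.011  0.011]
 shift cm (tool now) [18.15  1.04  1.65]  (tool target frame) [18.18  0.86  1.44]
{'K': array([[372.29352245,   0.        , 322.22211444],
       [  0.        , 372.29352245, 243.40372037],
       [  0.        ,   0.        ,   1.        ]]), 'extrinsics': array([[ 0.99929406, -0.03105418, -0.02114262,  0.58611262],
       [-0.03547121, -0.96531074, -0.25868314,  0.07247443],
       [-0.012376  ,  0.25925048, -0.96573082,  0.36463898],
       [ 0.        ,  0.        ,  0.        ,  1.        ]])}
```

View pics/w1.png

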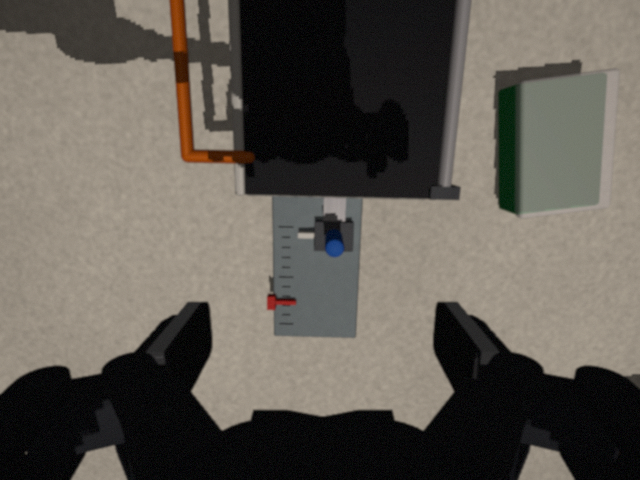

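The wrist view shows the knob top at (335,245), the pointer tip at (299,235) and the mark bar at (288,301). I'll cross-check these against the top view.

```bash
python3 - <<'E'
from h import *
f=np.load("w1.npz");K=f['K'];E=f['extrinsics'];im=f['im']
H,S,V=cv2.split(cv2.cvtColor(im,cv2.COLOR_BGR2HSV))
print(cent((H>100)&(H<130)&(S>120)&(V>70)),cent(((H<4)|(H>172))&(S>120)&(V>60)))
k=ray(K,E,335,245,.073);p=ray(K,E,299,235,.029);m=ray(K,E,288,300.7,.028)
print(k,p,m,(p-m)@by,(k-m)@by)
E
```

```text
[((np.float64(334.28), np.float64(247.67)), [325, 239, 19, 18, 257])] [((np.float64(277.87), np.float64(301.94)), [267, 295, 29, 15, 212])]
[ 0.59004793 -0.00731905  0.073     ] [ 0.55749532 -0.00866189  0.029     ] [ 0.54323452 -0.07459793  0.028     ] 0.0665443586851868 0.06944757488420654
```

Emit:
{"name": "arm_command", "arguments": {"series": [[[0.012,-0.011,0.011,0,1.0,1.6,1],[0,0,0,4,0,0,1],[0,0,0,4,0,0,1],[0,0,0,3.5,0,0,1],[0,0,0,0,0,0,1]]]}}

```text
time: 2.45
tool_pos: [0.5951, -0.021, 0.126]
tcp_rot: [1.246, 1.171, -1.249]
wrist_force: [-0.8, 0.9, -0.8]
width: 1.001
```

```bash
python3 - <<'E'
from h import *
from workcell import bot
s=bot.read_state();rel(s,(.5905,-.007,.061),1)
E
```

```text
t 2.45 pos [ 0.5951 -0.021   0.126 ] F [-0.8  0.9 -0.8] w 1.001
 turn(tool) [-0.007  0.009 -0.007]
 shift cm (tool now) [ 6.48 -0.58 -1.43]  (tool target frame) [ 6.5  -0.53 -1.38]
```

Emit:
{"name": "arm_command", "arguments": {"series": [[[0,0,0,0,-0.5,-1.4,1],[0,0,0,0,0,0,1],[0,0,0,0,0,0,1]]]}}

```text
time: 2.75
tool_pos: [0.5926, -0.0097, 0.1291]
tcp_rot: [1.251, 1.165, -1.251]
wrist_force: [-0.5, 0.1, 0.4]
width: 0.998
```

```bash
python3 - <<'E'
from h import *
from workcell import bot
s=bot.read_state();rel(s,(.5905,-.007,.061),1)
E
```

```text
t 2.75 pos [ 0.5926 -0.0097  0.1291] F [-0.5  0.1  0.4] w 0.998
 turn(tool) [-0.012  0.01  -0.01 ]
 shift cm (tool now) [ 6.8  -0.3  -0.32]  (tool target frame) [ 6.81 -0.22 -0.26]
```

Emit:
{"name": "arm_command", "arguments": {"series": [[[-0.01,0.01,-0.01,2.3,-0.2,-0.3,1],[0,0,0,2.3,0,0,1],[0,0,0,2.0,0,0,1],[0,0,0,0,0,0,1]]]}}

```text
time: 3.15
tool_pos: [0.5993, -0.007, 0.0721]
tcp_rot: [1.253, 1.171, -1.231]
wrist_force: [-0.3, 0.8, -0.4]
width: 1.002
```

```bash
python3 - <<'E'
from h import *
from workcell import bot
s=bot.read_state();rel(s,(.5905,-.007,.061),1)
E
```

```text
t 3.15 pos [ 0.5993 -0.007   0.0721] F [-0.3  0.8 -0.4] w 1.002
 turn(tool) [-0.     0.    -0.019]
 shift cm (tool now) [ 1.1  -0.9   0.04]  (tool target frame) [ 1.11 -0.88  0.04]
```

Emit:
{"name": "arm_command", "arguments": {"series": [[[0,0,-0.019,1.0,-0.9,0,1],[0,0,0,0,0,0,1],[0,0,0,0,0,0,1]]]}}

```text
time: 3.45
tool_pos: [0.5933, -0.0066, 0.0662]
tcp_rot: [1.247, 1.181, -1.24]
wrist_force: [0.5, 0.1, -0.0]
width: 1.003
```

```bash
python3 - <<'E'
from h import *
from workcell import bot
s=bot.read_state();rel(s,(.5905,-.007,.061),1)
E
```

```text
t 3.45 pos [ 0.5933 -0.0066  0.0662] F [ 0.5  0.1 -0. ] w 1.003
 turn(tool) [ 0.     0.    -0.006]
 shift cm (tool now) [ 0.52 -0.28  0.05]  (tool target frame) [ 0.52 -0.28  0.05]
```

Emit:
{"name": "arm_command", "arguments": {"series": [[[0,0,-0.006,0.5,-0.3,0,1],[0,0,0,0,0,0,0.1],[0,0,0,0,0,0,0],[0,0,0,0,0,0,0],[0,0,0,0,0,0,0],[0,0,0,0,0,0,0],[0,0,0,0,0,0,0],[0,0,0,0,0,0,0]]], "newtons": 40}}

```text
time: 4.25
tool_pos: [0.5906, -0.0065, 0.0635]
tcp_rot: [1.244, 1.185, -1.244]
wrist_force: [-0.4, -0.1, 0.2]
width: 0.171
```

```bash
python3 - <<'E'
from h import *
from workcell import bot
s=bot.read_state();rel(s,np.array((.5905,-.007,.061))-by*.067,1)
E
```

```text
t 4.25 pos [ 0.5906 -0.0065  0.0635] F [-0.4 -0.1  0.2] w 0.171
 turn(tool) [ 0.     0.    -0.001]
 shift cm (tool now) [ 0.26 -0.01  6.75]  (tool target frame) [ 0.25 -0.01  6.75]
```

Emit:
{"name": "arm_command", "arguments": {"series": [[[0,0,0,0,0,1,0],[0,0,0,0,0,1,0],[0,0,0,0,0,1,0],[0,0,0,0,0,1,0],[0,0,0,0,0,1,0],[0,0,0,0,0,0,0]]]}}

```text
time: 4.85
tool_pos: [0.5876, -0.059, 0.0635]
tcp_rot: [1.247, 1.188, -1.243]
wrist_force: [-0.6, 1.4, 1.0]
width: 0.174
```

```bash
python3 - <<'E'
from h import *
from workcell import bot
s=bot.read_state();rel(s,np.array((.5905,-.007,.0635))-by*.067,1)
im,d=bot.read_camera("top");cv2.imwrite("pics/z3.png",cv2.resize(im[220:300,350:460],None,fx=7,fy=7,interpolation=cv2.INTER_CUBIC))
E
```

```text
t 4.85 pos [ 0.5876 -0.059   0.0635] F [-0.6  1.4  1. ] w 0.174
 turn(tool) [-0.001 -0.003 -0.   ]
 shift cm (tool now) [-0.    0.04  1.49]  (tool target frame) [0.   0.04 1.49]
```

View pics/z3.png

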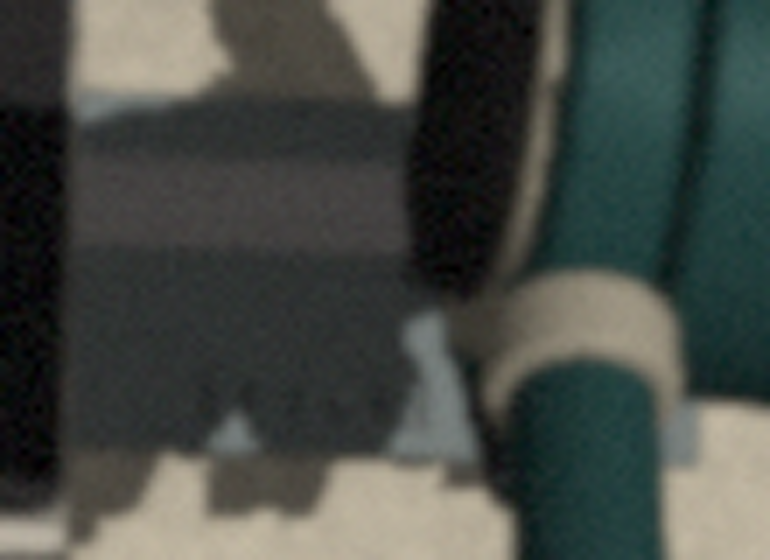

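The slide follows: its light strip now reaches column ~410 in the zoom. I'll draw the rest.

Emit:
{"name": "arm_command", "arguments": {"series": [[[0,0,0,0,0,0.7,0],[0,0,0,0,0,0.6,0],[0,0,0,0,0,0,0],[0,0,0,0,0,0,0]]]}}

```text
time: 5.3
tool_pos: [0.5868, -0.0727, 0.0635]
tcp_rot: [1.247, 1.188, -1.244]
wrist_force: [-0.5, 3.9, 1.5]
width: 0.175
```

```bash
python3 - <<'E'
from h import *
from workcell import bot
s=bot.read_state();rel(s,np.array((.5905,-.007,.0635))-by*.067,1)
im,d=bot.read_camera("wrist");i=bot.camera_info("wrist");np.savez("w2.npz",im=im,d=d,**i);cv2.imwrite("pics/w2.png",im)
E
```

```text
t 5.3 pos [ 0.5868 -0.0727  0.0635] F [-0.5  3.9  1.5] w 0.175
 turn(tool) [-0.001 -0.003  0.   ]
 shift cm (tool now) [0.   0.05 0.12]  (tool target frame) [0.   0.05 0.12]
```

View pics/w2.png

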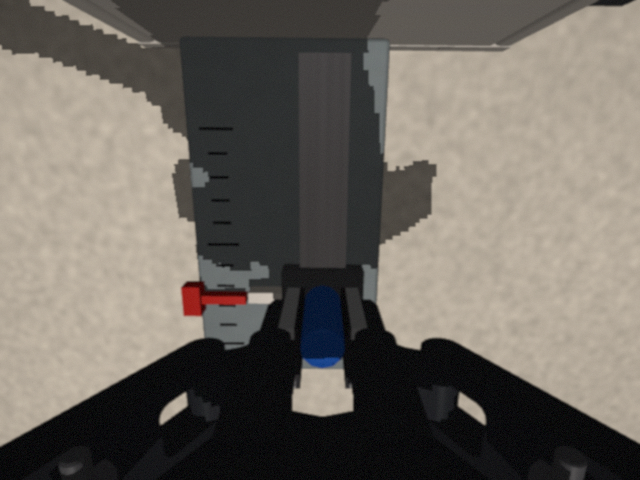

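```bash
python3 - <<'E'
from h import *
f=np.load("w2.npz");K=f['K'];E=f['extrinsics'];im=f['im']
cv2.imwrite("pics/z4.png",cv2.resize(im[265:335,170:300],None,fx=6,fy=6,interpolation=cv2.INTER_CUBIC))
for x in range(206,272,4):
    c=im[280:315,x].astype(int);H=np.nonzero((c[:,2]-c[:,1])>60)[0];W=np.nonzero((c.min(1)>130))[0]
    print(x,(H.min()+280,H.max()+280) if len(H) else '',(W.min()+280,W.max()+280) if len(W) else '')
for v in(297,298,299):print((ray(K,E,256,v,.028)-ray(K,E,236,299,.028))@by)
E
```

```text
206 (np.int64(295), np.int64(304)) 
210 (np.int64(295), np.int64(303)) 
214 (np.int64(295), np.int64(303)) 
218 (np.int64(295), np.int64(303)) 
222 (np.int64(295), np.int64(304)) 
226 (np.int64(295), np.int64(304)) 
230 (np.int64(295), np.int64(304)) 
234 (np.int64(295), np.int64(304)) 
238 (np.int64(295), np.int64(304)) 
242 (np.int64(296), np.int64(304)) 
246  
250  (np.int64(293), np.int64(303))
254  (np.int64(293), np.int64(303))
258  (np.int64(293), np.int64(303))
262  (np.int64(293), np.int64(303))
266  (np.int64(293), np.int64(303))
270  (np.int64(293), np.int64(302))
0.0009923067470011208
0.0004995386160091087
6.01123275957943e-06
```

View pics/z4.png

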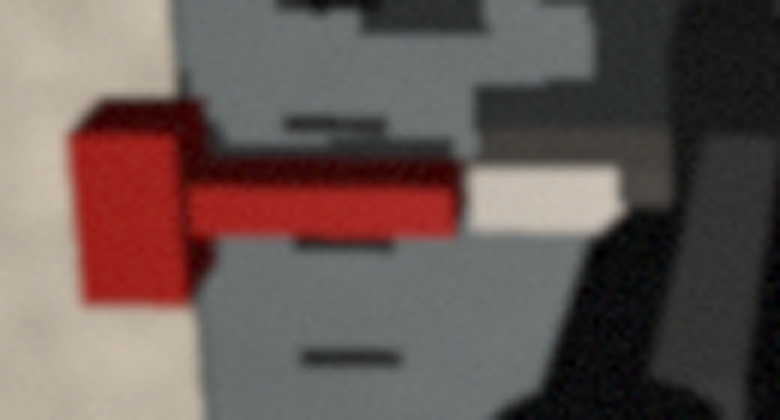

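The pointer (white, centre row ~298) lines up with the red bar (centre row ~299.5), within about 1 mm. Now I'll release and rise.

Emit:
{"name": "arm_command", "arguments": {"series": [[[0,0,0,0,0,0,0.4],[0,0,0,0,0,0,0.5],[0,0,0,0,0,0,0.5],[0,0,0,0,0,0,0.5],[0,0,0,-2,0,0,0.5],[0,0,0,-3,0,0,0.5],[0,0,0,-3,0,0,0.5],[0,0,0,-3,0,0,0.5],[0,0,0,-3,0,0,0.5],[0,0,0,0,0,0,0.5]]]}}

```text
time: 6.35
tool_pos: [0.586, -0.0745, 0.2061]
tcp_rot: [1.241, 1.188, -1.246]
wrist_force: [0.9, 0.5, 0.1]
width: 0.5
```

```bash
python3 - <<'E'
from h import *
from workcell import bot
s=bot.read_state();rel(s,(.4865,.126,.17),1)
im,d=bot.read_camera("wrist");i=bot.camera_info("wrist");np.savez("w3.npz",im=im,d=d,**i);cv2.imwrite("pics/w3.png",im)
f=np.load("top0.npz");print([ray(f['K'],f['extrinsics'],*u,.081) for u in((257.5,318.3),(343,320))])
E
```

```text
t 6.35 pos [ 0.586  -0.0745  0.2061] F [0.9 0.5 0.1] w 0.5
 turn(tool) [0.002 0.001 0.003]
 shift cm (tool now) [  3.62 -10.86 -19.58]  (tool target frame) [  3.61 -10.91 -19.55]
[array([0.48925131, 0.19340737, 0.081     ]), array([0.48334921, 0.06424801, 0.081     ])]
```

View pics/w3.png

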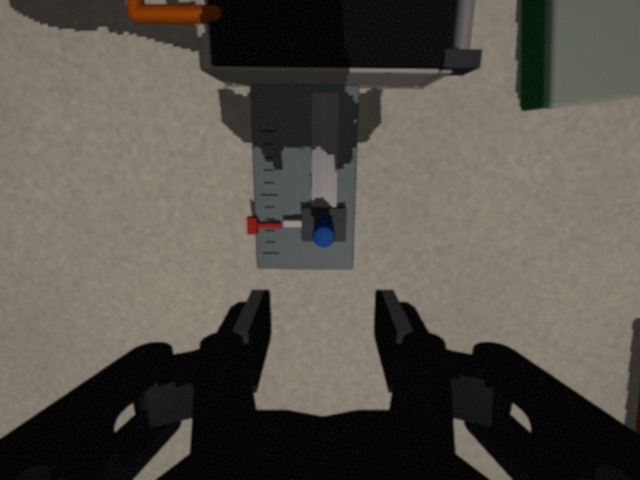

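The pointer still lines up (both on row ~225). Now over to the orange bar.

Emit:
{"name": "arm_command", "arguments": {"series": [[[0,0,0,0,-2.2,-4,0.4],[0,0,0,0,-2.2,-4,0.3],[0,0,0,0,-2.2,-4,0.28],[0,0,0,0,-2.2,-4,0.28],[0,0,0,0,-1.5,-3,0.28],[0,0,0,0,0,0,0.28],[0,0,0,0,0,0,0.28],[0,0,0,0,0,0,0.28]]]}}

```text
time: 7.2
tool_pos: [0.4831, 0.1236, 0.1939]
tcp_rot: [1.233, 1.196, -1.262]
wrist_force: [-0.5, 0.4, 0.5]
width: 0.277
```

```bash
python3 - <<'E'
from h import *
from workcell import bot
s=bot.read_state();rel(s,(.4865,.128,.14),1)
im,d=bot.read_camera("wrist");i=bot.camera_info("wrist");np.savez("w4.npz",im=im,d=d,**i);cv2.imwrite("pics/w4.png",im)
E
```

```text
t 7.2 pos [0.4831 0.1236 0.1939] F [-0.5  0.4  0.5] w 0.277
 turn(tool) [-0.001  0.005  0.019]
 shift cm (tool now) [ 5.39  0.42 -0.49]  (tool target frame) [ 5.39  0.32 -0.46]
```

View pics/w4.png

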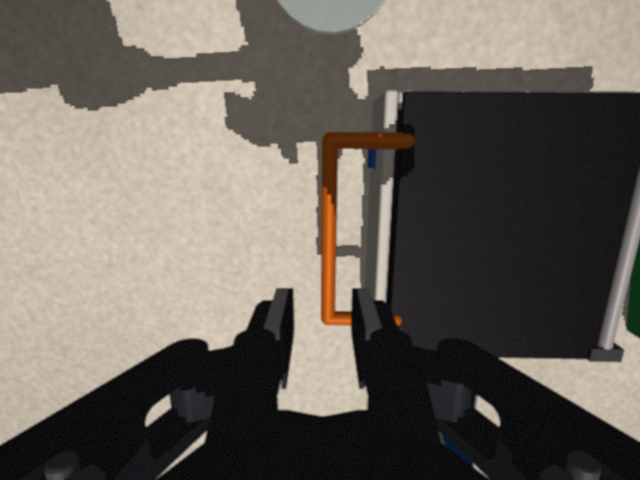

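```bash
python3 - <<'E'
from h import *
f=np.load("w4.npz");K=f['K'];E=f['extrinsics'];im=f['im']
H,S,V=cv2.split(cv2.cvtColor(im,cv2.COLOR_BGR2HSV));o=(H<20)&(S>150)&(V>50)
pts=[]
for v in range(160,310,15):
    x=np.nonzero(o[v,310:350])[0]+310;pts.append(ray(K,E,x.mean(),v,.079))
pts=np.array(pts);print(pts.round(4));print("yaw",-np.polyfit(pts[:,1],pts[:,0],1)[0])
ends=[ray(K,E,330,v,.079) for v in(135,321)];print(ends)
E
```

```text
[[0.4876 0.1777 0.079 ]
 [0.4872 0.1685 0.079 ]
 [0.4865 0.1592 0.079 ]
 [0.4861 0.1496 0.079 ]
 [0.4856 0.1398 0.079 ]
 [0.4848 0.1298 0.079 ]
 [0.4844 0.1195 0.079 ]
 [0.4839 0.1091 0.079 ]
 [0.4834 0.0983 0.079 ]
 [0.4826 0.0874 0.079 ]]
yaw -0.05454201472217893
[array([0.48887716, 0.19251807, 0.079     ]), array([0.4834474 , 0.06760871, 0.079     ])]
```

Bar centre is at (0.485, 0.130), yaw about -0.05.

Emit:
{"name": "arm_command", "arguments": {"series": [[[0,0.005,0.019,2.5,0.3,-0.7,0.28],[0,0,0,2.5,0,0,0.28],[0,0,0,1,0,0,0.28],[0,0,0,0,0,0,0.28],[0,0,0,0,0,0,0.28]]]}}

```text
time: 7.75
tool_pos: [0.4901, 0.1254, 0.1329]
tcp_rot: [1.253, 1.178, -1.25]
wrist_force: [0.7, 0.0, 0.3]
width: 0.28
```

```bash
python3 - <<'E'
from h import *
from workcell import bot
s=bot.read_state();rel(s,(.4855,.13,.08),1)
E
```

```text
t 7.75 pos [0.4901 0.1254 0.1329] F [0.7 0.  0.3] w 0.28
 turn(tool) [-0.01   0.001 -0.004]
 shift cm (tool now) [ 5.29 -0.51 -0.44]  (tool target frame) [ 5.29 -0.49 -0.44]
```

Emit:
{"name": "arm_command", "arguments": {"series": [[[-0.01,0,-0.004,1,-0.5,-0.4,0.28],[0,0,0,1,0,0,0.28],[0,0,0,0,0,0,0.28]]]}}

```text
time: 8.05
tool_pos: [0.4872, 0.1297, 0.1139]
tcp_rot: [1.246, 1.184, -1.242]
wrist_force: [-0.2, 0.5, 0.1]
width: 0.28
```

```bash
python3 - <<'E'
from h import *
from workcell import bot
s=bot.read_state();rel(s,(.4855,.13,.08),1)
E
```

```text
t 8.05 pos [0.4872 0.1297 0.1139] F [-0.2  0.5  0.1] w 0.28
 turn(tool) [-0.    -0.    -0.003]
 shift cm (tool now) [ 3.39 -0.18 -0.02]  (tool target frame) [ 3.39 -0.17 -0.02]
```

Emit:
{"name": "arm_command", "arguments": {"series": [[[0,0,-0.003,0.8,-0.2,0,0.28],[0,0,0,0.8,0,0,0.28],[0,0,0,0.8,0,0,0.28],[0,0,0,0.6,0,0,0.28],[0,0,0,0,0,0,0.28]]]}}

```text
time: 8.55
tool_pos: [0.4851, 0.1302, 0.0815]
tcp_rot: [1.245, 1.186, -1.244]
wrist_force: [-0.5, 0.7, -1.0]
width: 0.281
```

```bash
python3 - <<'E'
from h import *
from workcell import bot
s=bot.read_state();rel(s,(.4855,.13,.08),1)
im,d=bot.read_camera("wrist");cv2.imwrite("pics/w5.png",im)
E
```

```text
t 8.55 pos [0.4851 0.1302 0.0815] F [-0.5  0.7 -1. ] w 0.281
 turn(tool) [ 0.    -0.    -0.001]
 shift cm (tool now) [0.15 0.05 0.02]  (tool target frame) [0.15 0.05 0.02]
```

View pics/w5.png

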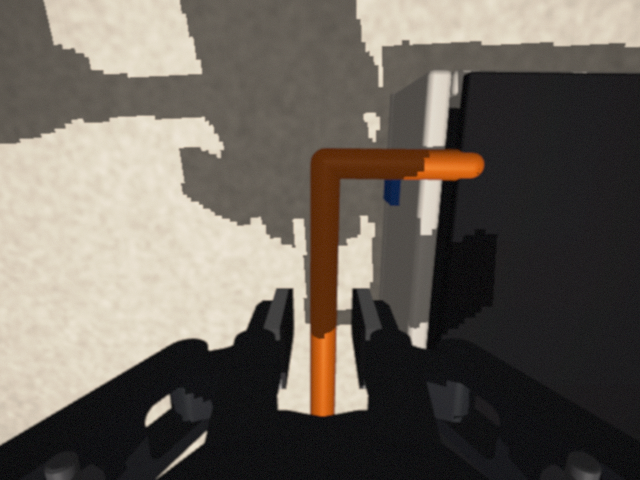

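The bar (column ~323) lies centred between the fingers (columns 290–355). I'll close with a light grip.

Emit:
{"name": "arm_command", "arguments": {"series": [[[0,0,0,0,0,0,0],[0,0,0,0,0,0,0],[0,0,0,0,0,0,0],[0,0,0,0,0,0,0],[0,0,0,0,0,0,0]]], "newtons": 25}}

```text
time: 9.1
tool_pos: [0.4854, 0.1303, 0.0822]
tcp_rot: [1.246, 1.186, -1.244]
wrist_force: [-0.7, -0.3, -1.2]
width: 0.102
```

```bash
python3 - <<'E'
from h import *
from workcell import bot
s=bot.read_state();rel(s,None,1);p=s['tool_pos']
# hinge: bar centre = tcp-3mm z ; arc targets
for th in np.arange(0,1.6,.1):
    print(round(th,2),(100*195e-3*(1-np.cos(th))).round(2),(19.5*np.sin(th)).round(2))
E
```

```text
t 9.1 pos [0.4854 0.1303 0.0822] F [-0.7 -0.3 -1.2] w 0.102
 turn(tool) [-0.    -0.001 -0.001]
0.0 0.0 0.0
0.1 0.1 1.95
0.2 0.39 3.87
0.3 0.87 5.76
0.4 1.54 7.59
0.5 2.39 9.35
0.6 3.41 11.01
0.7 4.59 12.56
0.8 5.91 13.99
0.9 7.38 15.27
1.0 8.96 16.41
1.1 10.65 17.38
1.2 12.43 18.17
1.3 14.28 18.79
1.4 16.19 19.22
1.5 18.12 19.45
```

Emit:
{"name": "arm_command", "arguments": {"series": [[[0,0,0,-0.5,0,0,0],[0,0,0,-1.0,0.07,0,0],[0,0,0,-1.0,0.1,0,0],[0,0,0,-0.95,0.15,0,0],[0,0,0,-0.95,0.2,0,0],[0,0,0,-0.9,0.25,0,0],[0,0,0,-0.5,0.15,0,0],[0,0,0,0,0,0,0]]]}}

```text
time: 9.9
tool_pos: [0.4959, 0.1297, 0.1469]
tcp_rot: [1.247, 1.184, -1.242]
wrist_force: [0.1, 0.0, -2.3]
width: 0.098
```

```bash
cat >> h.py <<'E'
P0=np.array([.4854,.1303,.0822])
def arc(st,n=8,dth=.05):
    d=st['tool_pos']-P0;a=d@bx;u=d[2];th=np.arctan2(u,.195-a);r=np.hypot(u,.195-a)
    rel(st,None,1);print("fwd",a.round(4),"up",u.round(4),"lat",(d@by).round(4),"th",th.round(3),"r",r.round(4))
    ths=th+dth*np.arange(1,n+1);pf=a;pu=u
    for t in ths:
        f=.195*(1-np.cos(t));h=.195*np.sin(t);print("  th %.2f  up %.2f fwd %.2f cm"%(t,100*(h-pu),100*(f-pf)));pf,pu=f,h
E
python3 - <<'E'
from h import *
from workcell import bot
arc(bot.read_state())
im,d=bot.read_camera("scene");cv2.imwrite("pics/s1.png",im[130:400,150:510])
E
```

```text
t 9.9 pos [0.4959 0.1297 0.1469] F [ 0.1  0.  -2.3] w 0.098
 turn(tool) [-0.    -0.001 -0.003]
fwd 0.0105 up 0.0647 lat -0.0001 th 0.337 r 0.1955
  th 0.39  up 0.90 fwd 0.39 cm
  th 0.44  up 0.89 fwd 0.39 cm
  th 0.49  up 0.87 fwd 0.43 cm
  th 0.54  up 0.85 fwd 0.48 cm
  th 0.59  up 0.82 fwd 0.52 cm
  th 0.64  up 0.80 fwd 0.56 cm
  th 0.69  up 0.77 fwd 0.60 cm
  th 0.74  up 0.74 fwd 0.64 cm
```

View pics/s1.png

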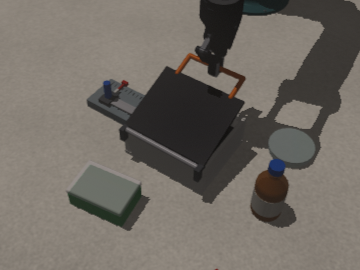

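The flap is rising with the bar in the fingers (bar at about (215,70)), and the wrist force is only 2.3 N. I'll continue along the arc.

Emit:
{"name": "arm_command", "arguments": {"series": [[[0,0,0,-0.6,0.25,0,0],[0,0,0,-0.9,0.4,0,0],[0,0,0,-0.87,0.43,0,0],[0,0,0,-0.85,0.48,0,0],[0,0,0,-0.82,0.52,0,0],[0,0,0,-0.8,0.56,0,0],[0,0,0,-0.5,0.4,0,0],[0,0,0,0,0,0,0]]]}}

```text
time: 10.75
tool_pos: [0.5256, 0.128, 0.2035]
tcp_rot: [1.242, 1.19, -1.249]
wrist_force: [-2.4, -0.1, -0.5]
width: 0.104
```

```bash
python3 - <<'E'
from h import *
from workcell import bot
arc(bot.read_state())
E
```

```text
t 10.75 pos [0.5256 0.128  0.2035] F [-2.4 -0.1 -0.5] w 0.104
 turn(tool) [-0.     0.     0.005]
fwd 0.0403 up 0.1213 lat -0.0004 th 0.665 r 0.1966
  th 0.72  up 0.65 fwd 0.75 cm
  th 0.77  up 0.72 fwd 0.66 cm
  th 0.82  up 0.69 fwd 0.69 cm
  th 0.87  up 0.65 fwd 0.73 cm
  th 0.92  up 0.61 fwd 0.76 cm
  th 0.97  up 0.57 fwd 0.79 cm
  th 1.02  up 0.53 fwd 0.82 cm
  th 1.07  up 0.49 fwd 0.84 cm
```

Emit:
{"name": "arm_command", "arguments": {"series": [[[0,0,0,-0.5,0.5,0,0],[0,0,0,-0.72,0.68,0,0],[0,0,0,-0.68,0.7,0,0],[0,0,0,-0.64,0.73,0,0],[0,0,0,-0.6,0.76,0,0],[0,0,0,-0.57,0.79,0,0],[0,0,0,-0.35,0.5,0,0],[0,0,0,0,0,0,0]]]}}

```text
time: 11.55
tool_pos: [0.5694, 0.1254, 0.2466]
tcp_rot: [1.235, 1.198, -1.258]
wrist_force: [-1.3, -1.0, 1.5]
width: 0.107
```

```bash
python3 - <<'E'
from h import *
from workcell import bot
arc(bot.read_state())
im,d=bot.read_camera("scene");cv2.imwrite("pics/s2.png",im[130:400,150:510])
E
```

```text
t 11.55 pos [0.5694 0.1254 0.2466] F [-1.3 -1.   1.5] w 0.107
 turn(tool) [-0.     0.001  0.018]
fwd 0.0841 up 0.1644 lat -0.0008 th 0.977 r 0.1983
  th 1.03  up 0.25 fwd 1.01 cm
  th 1.08  up 0.48 fwd 0.85 cm
  th 1.13  up 0.44 fwd 0.87 cm
  th 1.18  up 0.40 fwd 0.89 cm
  th 1.23  up 0.35 fwd 0.91 cm
  th 1.28  up 0.31 fwd 0.93 cm
  th 1.33  up 0.26 fwd 0.94 cm
  th 1.38  up 0.21 fwd 0.95 cm
```

View pics/s2.png

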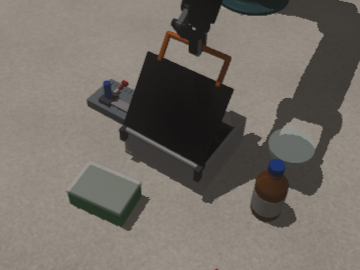

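Emit:
{"name": "arm_command", "arguments": {"series": [[[0,0,0.01,-0.15,0.6,0,0],[0,0,0.008,-0.4,0.85,0,0],[0,0,0,-0.42,0.87,0,0],[0,0,0,-0.38,0.89,0,0],[0,0,0,-0.33,0.9,0,0],[0,0,0,-0.28,0.9,0,0],[0,0,0,-0.15,0.5,0,0],[0,0,0,0,0,0,0]]]}}

```text
time: 12.4
tool_pos: [0.6249, 0.1223, 0.2717]
tcp_rot: [1.242, 1.186, -1.247]
wrist_force: [-2.8, -0.8, 5.3]
width: 0.106
```

```bash
python3 - <<'E'
from h import *
from workcell import bot
arc(bot.read_state())
im,d=bot.read_camera("scene");cv2.imwrite("pics/s3.png",im[130:400,150:510])
E
```

```text
t 12.4 pos [0.6249 0.1223 0.2717] F [-2.8 -0.8  5.3] w 0.106
 turn(tool) [0.    0.002 0.001]
fwd 0.1398 up 0.1895 lat -0.0013 th 1.287 r 0.1974
  th 1.34  up 0.02 fwd 1.01 cm
  th 1.39  up 0.20 fwd 0.95 cm
  th 1.44  up 0.15 fwd 0.96 cm
  th 1.49  up 0.11 fwd 0.97 cm
  th 1.54  up 0.06 fwd 0.97 cm
  th 1.59  up 0.01 fwd 0.97 cm
  th 1.64  up -0.04 fwd 0.97 cm
  th 1.69  up -0.09 fwd 0.97 cm
```

View pics/s3.png

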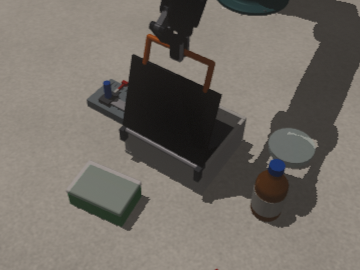

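Emit:
{"name": "arm_command", "arguments": {"series": [[[0,0,0,-0.1,0.5,0,0],[0,0,0,-0.2,0.8,0,0],[0,0,0,-0.15,0.8,0,0],[0,0,0,-0.1,0.8,0,0],[0,0,0,-0.05,0.5,0,0],[0,0,0,0,0,0,0],[0,0,0,0,0,0,0]]]}}

```text
time: 13.15
tool_pos: [0.6619, 0.1201, 0.278]
tcp_rot: [1.242, 1.184, -1.246]
wrist_force: [-1.1, -2.2, 4.1]
width: 0.101
```

```bash
python3 - <<'E'
from h import *
from workcell import bot
arc(bot.read_state(),3)
for n in("scene","top"):
    im,d=bot.read_camera(n);np.savez(f"{n}4.npz",im=im,d=d,**bot.camera_info(n))
    cv2.imwrite(f"pics/{n}4.png",im)
E
```

```text
t 13.15 pos [0.6619 0.1201 0.278 ] F [-1.1 -2.2  4.1] w 0.101
 turn(tool) [-0.     0.003 -0.   ]
fwd 0.1768 up 0.1958 lat -0.0017 th 1.478 r 0.1966
  th 1.53  up -0.09 fwd 0.99 cm
  th 1.58  up 0.02 fwd 0.97 cm
  th 1.63  up -0.03 fwd 0.97 cm
```

View pics/scene4.png

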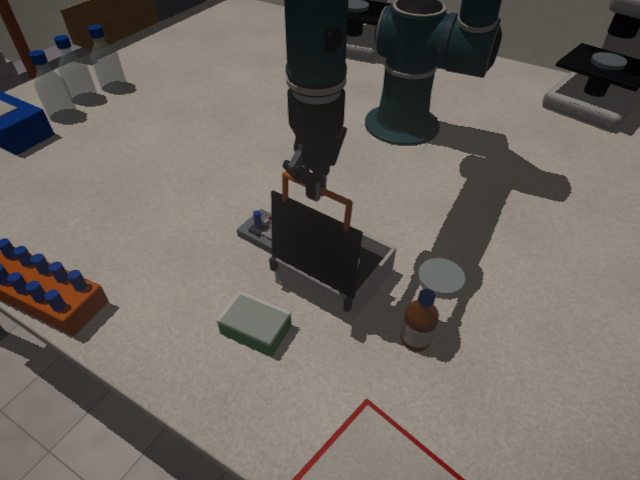

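View pics/top4.png

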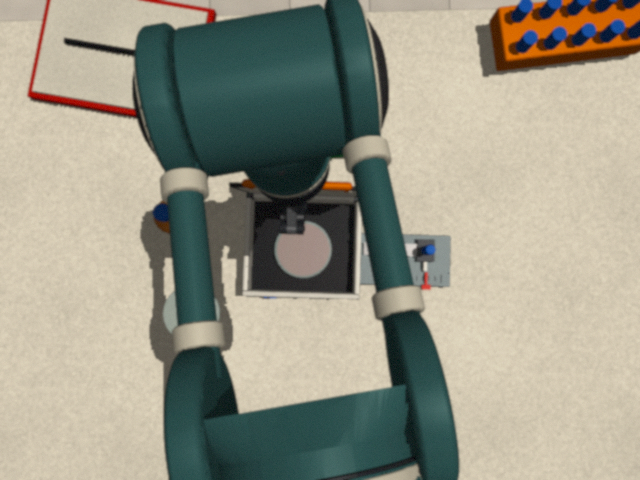

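The flap is nearly upright, with the panel around (315,243) in the scene view. The pointer is still at the mark in the top view, at (425,268) and (425,282). I'll get the tilt from a plane fit to the panel's depth.

```bash
cat >> h.py <<'E'
def tilt(f):
    K=f['K'];E=f['extrinsics'];d=f['d']
    poly=np.array([[280,208],[352,240],[350,280],[282,252]]);m=np.zeros(d.shape,np.uint8);cv2.fillPoly(m,[poly],1);m=cv2.erode(m,np.ones((3,3)))
    v,u=np.nonzero(m&(d>0));z=d[v,u];c=np.c_[(u-K[0,2])/K[0,0]*z,(v-K[1,2])/K[1,1]*z,z]@E[:3,:3].T+E[:3,3]
    for _ in range(4):
        q=c.mean(0);n=np.linalg.svd(c-q,full_matrices=False)[2][2];r=(c-q)@n;c=c[abs(r)<2.5*r.std()]
    n*=np.sign(n@bx);print("n",n.round(3),"pts",len(c),"rms",r.std().round(4),"flap angle",(np.pi/2-np.arctan2(n[2],n@bx)).round(3),"yaw",np.arctan2(n[1],n[0]).round(3),"q",q.round(3), "hinge-based angle",)
E
python3 - <<'E'
from h import *
tilt(np.load("scene4.npz"))
f=np.load("top4.npz");K,E=f['K'],f['extrinsics'];im=f['im']
H,S,V=cv2.split(cv2.cvtColor(im,cv2.COLOR_BGR2HSV));roi=np.zeros(H.shape,bool);roi[170:200,325:362]=1
print(cent(roi&(H<20)&(S>150)&(V>60)),ray(K,E,343,186,.277),ray(K,E,353,186,.277))
cv2.imwrite("pics/z5.png",cv2.resize(im[220:300,370:460],None,fx=7,fy=7,interpolation=cv2.INTER_CUBIC))
E
```

```text
n [ 0.994 -0.057  0.092] pts 2689 rms 0.0008 flap angle 1.479 yaw -0.057 q [0.675 0.127 0.16 ] hinge-based angle
[((np.float64(337.82), np.float64(186.0)), [325, 182, 28, 10, 212])] [0.65782775 0.06592696 0.277     ] [0.65753329 0.05429023 0.277     ]
```

View pics/z5.png

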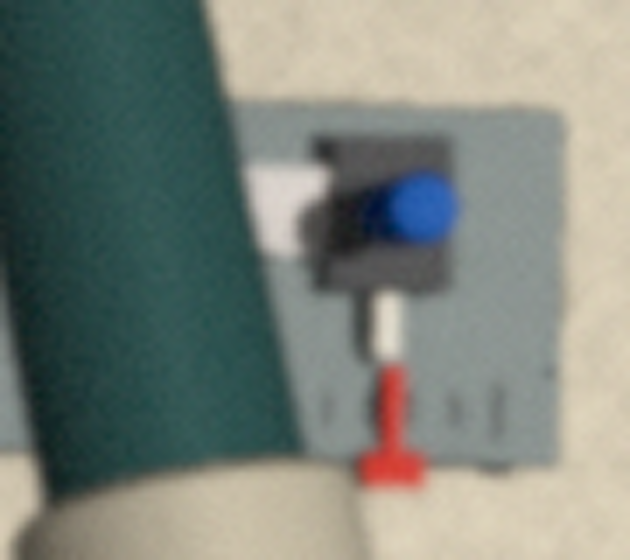

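Kinematics (1.478) and plane fit (1.479) agree. About 1.8 cm forward remains.

Emit:
{"name": "arm_command", "arguments": {"series": [[[0,0,0,0,0.5,0,0],[0,0,0,0,0.6,0,0],[0,0,0,0,0.5,0,0],[0,0,0,0,0.2,0,0],[0,0,0,0,0,0,0],[0,0,0,0,0,0,0],[0,0,0,0,0,0,0],[0,0,0,0,0,0,0]]]}}

```text
time: 14.05
tool_pos: [0.681, 0.119, 0.2782]
tcp_rot: [1.243, 1.182, -1.244]
wrist_force: [-1.3, -1.2, 3.4]
width: 0.104
```

```bash
python3 - <<'E'
from h import *
from workcell import bot
arc(bot.read_state(),2)
im,d=bot.read_camera("scene");np.savez("scene5.npz",im=im,d=d,**bot.camera_info("scene"));cv2.imwrite("pics/scene5.png",im[100:400,150:550])
tilt(np.load("scene5.npz"))
E
```

```text
t 14.05 pos [0.681  0.119  0.2782] F [-1.3 -1.2  3.4] w 0.104
 turn(tool) [ 0.     0.003 -0.002]
fwd 0.1959 up 0.196 lat -0.0019 th 1.575 r 0.196
  th 1.63  up -0.13 fwd 0.97 cm
  th 1.68  up -0.08 fwd 0.97 cm
n [ 0.998 -0.056 -0.007] pts 2706 rms 0.0007 flap angle 1.578 yaw -0.056 q [0.684 0.132 0.171] hinge-based angle
```

View pics/scene5.png

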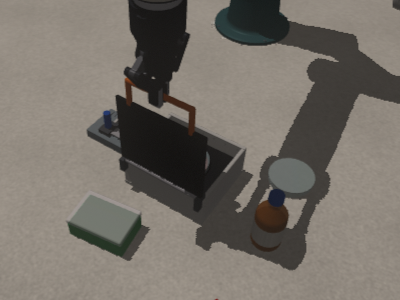

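The flap stands upright at 1.578. I'll let it settle, recheck and hand in.

Emit:
{"name": "arm_command", "arguments": {"series": [[[0,0,0,0,0,0,0],[0,0,0,0,0,0,0],[0,0,0,0,0,0,0],[0,0,0,0,0,0,0],[0,0,0,0,0,0,0]]]}}

```text
time: 14.6
tool_pos: [0.6809, 0.119, 0.2782]
tcp_rot: [1.243, 1.182, -1.244]
wrist_force: [-0.4, -1.0, 2.6]
width: 0.105
```

```bash
python3 - <<'E'
from h import *
from workcell import bot
s=bot.read_state();arc(s,0);print(abs(s['joint_vel']).max())
im,d=bot.read_camera("scene");np.savez("scene6.npz",im=im,d=d,**bot.camera_info("scene"));tilt(np.load("scene6.npz"))
im,d=bot.read_camera("top");cv2.imwrite("pics/z6.png",cv2.resize(im[220:300,370:460],None,fx=7,fy=7,interpolation=cv2.INTER_CUBIC))
E
```

```text
t 14.6 pos [0.6809 0.119  0.2782] F [-0.4 -1.   2.6] w 0.105
 turn(tool) [ 0.     0.003 -0.002]
fwd 0.1958 up 0.196 lat -0.0019 th 1.575 r 0.196
0.0018003444675334592
n [ 0.998 -0.057 -0.007] pts 2700 rms 0.0007 flap angle 1.578 yaw -0.057 q [0.684 0.132 0.171] hinge-based angle
```

View pics/z6.png

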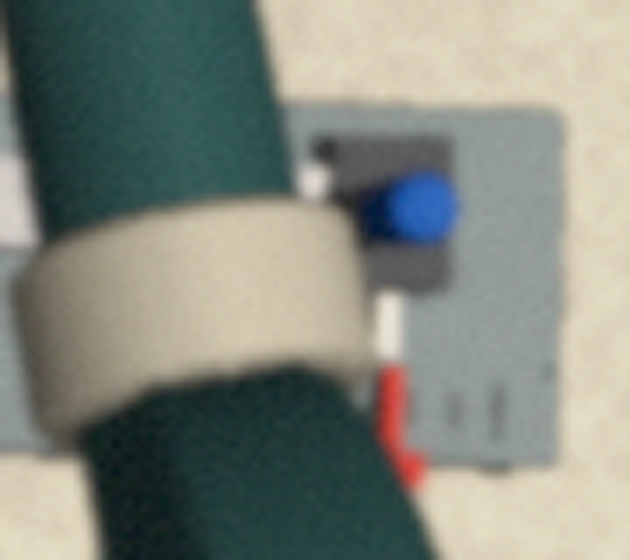

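The pointer (388,325) still meets the mark (393,400), and the flap is at rest.

```bash
python3 -c "
from workcell import bot
print(bot.finish_job())"
```

```text
the job is handed in; nothing more can be done
None
```

The job is handed in at about 14.7 s on the robot's clock. The shutter slide is at the red mark and the flap is held upright; no verdict was reported.

- **Slide:** I gripped the blue knob and drew it out about 66 mm. In the wrist picture the pointer and mark agreed to about 1 mm. The last top view still showed them in line to about 1 mm after the arm let go.
- **Flap:** I raised it by the orange bar at about 0.5 rad/s, with the bar turning between the pads. The last checks gave 1.575 rad from the arm's position and 1.578 rad from a plane fit to the depth picture. It was unchanged over the last half second, and the wrist force was about 3 N.
- **Grip:** The fingers are still closed on the bar at the 25 N setting. Halfway through the lift the bar appeared to slip about 3 mm along the pads, by the arm's position. That was nearly gone by the end.
- **Bystanders:** I kept clear of the bottle, dish and tip box and saw no sign that they moved, but I did not measure their positions.

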